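Take the reference plug out of the coffee moisture meter and set it to measure

TASK

The moisture meter's check is finished: pull the black reference plug straight out of its sloping socket under the meter's head (it holds with a spring click), and lay it down on its side in the low metal tray without dropping it. Then push the meter's knob down, turn it clockwise while it is down (never force it round) as far as it goes, and let it spring back up. Do not shove the tray or the blue sample pan about.

Things in the scene. Friction and masses are not known exactly. Their poses are not given: they have to be found in the camera images.
- meter: Moisture meter, fixed: white deck 210 x 300 mm, top at z 50 (x -90 to +120). Origin under it on the table; x points away from the robot at yaw 0. On its left (+y) a tower (x 5 to 120, y 10 to 140 mm) carries a grey overhanging head (x -33 to +120, y 5 to 145, z 171 to 205; a cup on it up to z 250) above the socket: the plug cannot be gripped with an upright tool.
- socket: Black socket block 70 x 70 mm, fixed to the meter at (-30, 75, 100) mm in its frame. Origin at the centre of its mouth, on its face; z is the way the plug comes out, leaning 35 degrees from vertical to the meter's front (-x); y is the meter's y. Hole 14 (x) x 26 (y) x 30 mm deep. A steel detent slide in its +y wall, under the face, springs into the plug's blade.
- plug: Loose reference plug, 70 g, starts fully in the socket, its frame on the socket's. Origin at the centre of the shoulder, on the socket's face. Black ribbed grip 24 (x) x 28 (y) x 42 mm (z 0 to +42); brass blade 12 (x) x 24 (y) mm, z 0 to -26, with a bulge that the detent holds. Grip it over its 28 mm, 22 to 32 mm above the shoulder; pull 10 to 15 N along +z; free after 27 mm.
- tray: Low metal tray, loose, 0.6 kg, 150 (x) x 130 (y) x 20 mm high outside, walls and floor about 4 to 5 mm. Origin at the centre of its underside, z up.
- knob_grip (a point): On the knob's axis, 3 mm below the top of its black bar grip (44 x 14 mm, 28 mm high, over a grey disc 48 mm across); at (-35, -85, 95) mm in the meter's frame when up. The bar lies along the point's x axis (the meter's x when joint knob_turn is 0). With the TCP here the fingertips just clear the disc.
- knob_press (a joint): How far the knob is pushed down, m: 0 up, 0.008 fully down. A spring pushes it up (about 4 N to start, 9 N fully down). It can pass its gate only when more than 0.005 down.
- knob_turn (a joint): Turn of the knob, rad, growing clockwise seen from above: starts near 0 (check, single mark), stop at 1.047 (measure, double mark). While up, a lug on the disc is trapped by a steel gate; it springs up again only within about 0.15 rad of either end.
- pan: Bystander: blue sample pan 150 x 100 x 50 mm high, empty, loose; origin under its centre. It may lie on either side of the meter, with the tray on the other.
There are look-alikes about, which are no part of the job. What is meant by the plug is not brown or pink, and is the smaller of those in its own colour.

How it is judged:
By the outcome, as a careful person would: the job done as asked, in the order asked, and still so for the second after the job is handed in, with the robot touching nothing.
It also fails if it takes over 58 s, if anything falls off the work surface, if the arm or the gripper's body presses on something with over 40 N, if the wrist force passes 120 N, or if a joint passes its speed limit or range.

ROBOT

A 6-joint arm with a two-finger parallel gripper is mounted at the origin on the work surface. World frame = base frame: x ahead of the robot, y to its left, z up, the work surface at z = 0. Lengths are in mm, angles in degrees, forces in N, time in s.
With the tool pointing down it reaches from about 300 to 850 mm from the base axis. Payload 4.2 kg.
Tool frame: the origin (TCP) lies between the finger pads, 19 mm behind the fingertips; this is the grasp point; z points along the fingers, y is the line along which they close (so a half turn about z gives the same grasp; the last joint's range is limited). The gripper opens to 91 mm and grips with 3 to 60 N. Pads are 32 mm wide; open, the fingers measure 118 mm over their backs; the gripper's body (76 mm by 178 mm) begins 60 mm behind the grasp point.
Start: joints at [75.917, 18.312, 89.639, -0, 72.044, -1.146], TCP at [128.735, 560.418, 232.776] pointing down, gripper open.
Joint ranges: [-177.97, 177.97], [-48.28, 115.42], [12.27, 149.76], [-77.06, 257.06], [2.81, 150.46], [-146.56, 146.56]. Speed limits (degrees/s): [147.25, 147.25, 180, 180, 180, 180].

INTERFACE

Orientations are given as [roll, pitch, yaw] about the fixed x, y, z axes, in that order (R = Rz(yaw) Ry(pitch) Rx(roll)).
In Python, from workcell import env gives the robot as it stands.
- The arm moves only by the tool send_rows, never from a script. Its argument "steps" is a list that holds one entry, the list of rows, each a list of 5 numbers: the shift along the tool's x, y, z scaled (see below), then the turn about the tool's z scaled (see below), then the opening, from 0 (shut) to 1 (fully open). In form: [[[dx, dy, dz, yaw, fingers], ...]]. A call has 1 to 5 rows; each row shifts and turns the commanded pose from where the row before left it, along the tool's axes as they then stand; what a row does not reach is not made up. The controller multiplies each number of a shift by 0.04 m and each number of a turn by 0.12 rad. A row lasts 1/12 s, in which the tool goes at most 41.7 mm and 7.16 degrees, less where a joint would pass 70% of its speed; a pose out of reach is approached as far as the arm can. A call with a number of a shift or a turn outside -1 to 1 is refused whole. A call with a gripper value outside its range is refused whole. The fingers move at their own pace and stop on an object; "squeeze" is the grip in N (left out, the last holds). Time passes only in rows, so rows that do not move let the fingers close. It gives the time, the measured TCP pose, the force, the opening and the grip force at its end, in the units of the state.
- env.state(): the state, without advancing time (a new reading comes with each control period).
- env.grab_frame(name): name is "scene" or "top" or "wrist"; returns a dict with "pixels" (480x640x3 uint8, red, green, blue), "depth" (480x640 float32, mm along the optical axis (not along the pixel's ray), 0 where there is no reading), "intrinsics" (3x3 intrinsics, pixels), "cam_to_world" (4x4, takes a point from camera to world coordinates). Camera axes: x right, y down, z forward; pixel columns grow to the right and rows downward; lengths in mm; the calibration is good to about 2 mm. The wrist camera is an equidistant fisheye: a pixel r from the principal point sees the ray r / f radians off the axis. A picture is of the moment at which its call begins.
- env.job_done(): hands the job in; it is judged then, once.
The state is a dict: "time_s": time; "qpos": joint angles; "qvel": joint speeds; "effort": joint torques, N m; "ee_pos": TCP position; "ee_rot": TCP orientation; "force": force on the tool from outside, world axes, zero at the start; "torque": the same for the moment, N m; "gripper_width": finger opening in mm; "gripper_force": force on a finger pad.
Only numpy, scipy, OpenCV 4.12 (cv2) and the standard library are available. Lean on these libraries where they do the work, as an engineer would, in place of code of your own. Each camera call takes 0.05 s, during which the arm holds its last target. There are 200 camera calls.

## Working session

There is one attempt and no reset: what is moved stays moved. The work goes in short steps, Python scripts to look and compute and a tool call to move; the robot and the scene stay as the last step left them, time stands still between calls to the robot, and variables do not carry over. Pictures are saved under pics/ and viewed, at most 10 in all, crops included, and the job is handed in when it is done.

Besides the shell and the picture viewer there is one more tool, called after "Call:" by a JSON object that holds its "op" and its "data", one argument or row to a line. send_rows: Moves the arm, as the interface text tells. Shifts and turns lie within -1 to 1; 1 stands for 0.04 m of shift or 0.12 rad of turn. Its arguments: {"type":"object","properties":{"steps":{"type":"array"},"squeeze":{"type":"number"}},"required":["steps"]}

```bash
ls; mkdir -p pics
python3 - <<'E'
from workcell import env
import cv2,numpy as np
print(env.state())
ims=[]
for n in ["scene","top","wrist"]:
    f=env.grab_frame(n); np.savez(f"pics/{n}0.npz",**f); print(n,f["intrinsics"].round(1).tolist(),f["cam_to_world"].round(3).tolist())
    cv2.imwrite(f"pics/{n}0.png",f["pixels"][:,:,::-1])
E
```

```text
pics
{'time_s': 0.0, 'qpos': array([ 7.59159706e+01,  1.83504567e+01,  8.97072292e+01, -7.98289980e-04,
        7.20431331e+01, -1.14574035e+00]), 'qvel': array([-0.00667948, -0.10379248,  0.10329234, -0.0362412 ,  0.06465514,
       -0.0031621 ]), 'effort': array([ 1.12646187e-03, -4.12467206e+01, -2.31976819e+01,  7.28404149e-02,
        4.58560477e-02, -1.84031041e-04]), 'ee_pos': array([128.62868618, 559.9378778 , 231.92654585]), 'ee_rot': array([-1.79899186e+02, -1.25711761e-03,  1.67061957e+02]), 'force': array([-0.84044331,  0.15138953, -0.84875196]), 'torque': array([ 0.0287593 ,  0.01164978, -0.00155179]), 'gripper_force': 0.0, 'gripper_width': 91.34071435677411}
scene [[464.4, 0.0, 312.0], [0.0, 464.4, 232.3], [0.0, 0.0, 1.0]] [[0.065, 0.751, -0.657, 1145.686], [0.998, -0.037, 0.056, -40.895], [0.017, -0.659, -0.752, 717.894], [0.0, 0.0, 0.0, 1.0]]
top [[446.8, 0.0, 323.1], [0.0, 446.8, 240.3], [0.0, 0.0, 1.0]] [[0.005, -0.992, 0.126, 487.244], [-1.0, -0.005, 0.004, -0.71], [-0.004, -0.126, -0.992, 890.383], [0.0, 0.0, 0.0, 1.0]]
wrist [[371.6, 0.0, 321.8], [0.0, 371.6, 233.8], [0.0, 0.0, 1.0]] [[0.225, 0.936, 0.271, 51.92], [0.974, -0.215, -0.065, 578.599], [-0.003, 0.278, -0.96, 382.824], [0.0, 0.0, 0.0, 1.0]]
```

View pics/scene0.png

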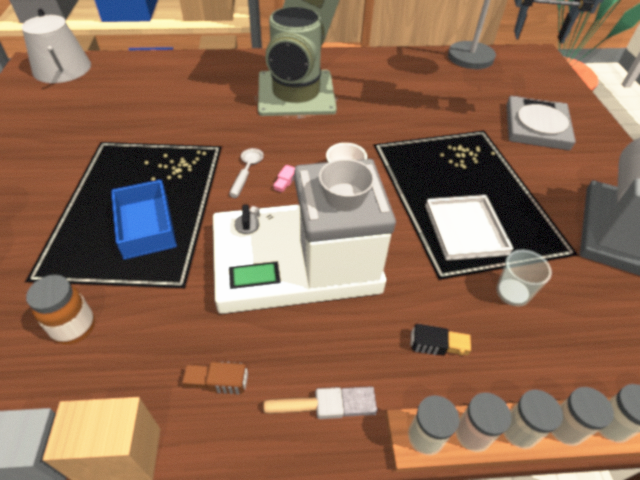

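View pics/top0.png

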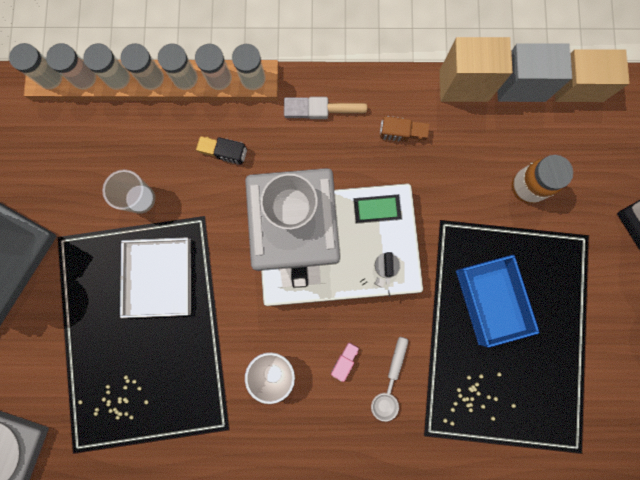

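```bash
cat > h.py <<'E'
import numpy as np,cv2
from scipy.spatial.transform import Rotation as R
def cloud(f):
    K=f["intrinsics"];T=f["cam_to_world"];d=f["depth"];v,u=np.mgrid[:480,:640]
    P=np.stack([(u-K[0,2])/K[0,0]*d,(v-K[1,2])/K[1,1]*d,d],-1)
    W=P@T[:3,:3].T+T[:3,3]; W[d==0]=np.nan
    return W
def proj(f,p):
    K=f["intrinsics"];T=f["cam_to_world"];q=(np.atleast_2d(p)-T[:3,3])@T[:3,:3]
    return q[:,:2]/q[:,2:]*[K[0,0],K[1,1]]+K[:2,2]
E
python3 - <<'E'
from h import *
for n in("top","scene"):
    f=np.load(f"pics/{n}0.npz");W=cloud(f);z=W[...,2];x=W[...,0];y=W[...,1];c=f["pixels"].astype(int)
    mt=(abs(x-480)<220)&(abs(y)<220)
    def rect(m,l):
        m=cv2.morphologyEx(m.astype(np.uint8),cv2.MORPH_OPEN,np.ones((3,3)))
        k,lab,st,_=cv2.connectedComponentsWithStats(m); 
        if k<2: print(n,l,"none");return
        i=1+st[1:,4].argmax();m=lab==i
        r=cv2.minAreaRect(np.c_[x[m],y[m]].astype(np.float32)); print(n,l,m.sum(),"z",np.median(z[m]).round(1),np.round(r[0],1),np.round(r[1],1),round(r[2],1), cv2.boxPoints(r).round(0).tolist())
    rect(mt&(abs(z-50)<7),"deck"); rect(mt&(abs(z-205)<6),"head"); rect(mt&(z>235)&(z<262),"cup")
    rect(mt&(abs(z-98)<5)&(y<0),"knob bar")
    br=c.min(-1)>110
    rect((y>150)&(y<480)&(x>250)&(x<600)&(z>-5)&(z<30)&br,"tray"); rect((y>150)&(y<480)&(x>250)&(x<600)&(z>14)&(z<26)&br,"tray rim")
    rect((c[...,2]-c[...,0]>60)&(z>40)&(z<60)&(y<-150),"pan")
    m=mt&(c.max(-1)<50)&(z>100)&(z<160)&(y>0); print(n,"plug",m.sum(),np.nanmean(W[m],0) if m.any() else "", proj(f,[[480,0,50]]))
E
```

```text
top deck 9599 z 49.2 [588.3 -26.7] [209.4 299.1] 5.3 [[470.0, 113.0], [498.0, -185.0], [706.0, -166.0], [679.0, 132.0]]
top head 5699 z 204.2 [610.   50.8] [150.6 137.7] 5.1 [[529.0, 113.0], [541.0, -24.0], [691.0, -11.0], [679.0, 126.0]]
top cup 689 z 246.5 [629.1  53.7] [76.8 82.6] 25.3 [[577.0, 75.0], [612.0, -0.0], [681.0, 33.0], [646.0, 107.0]]
top knob bar 187 z 96.6 [ 546.2 -115.6] [13.1 43. ] 89.5 [[525.0, -122.0], [568.0, -122.0], [568.0, -109.0], [525.0, -109.0]]
top tray 5177 z 3.5 [524.6 337.1] [153.8 142.8] 2.0 [[445.0, 406.0], [450.0, 263.0], [604.0, 268.0], [599.0, 411.0]]
top tray rim 90 z 18.3 [510.  267.8] [56.3  4.6] 3.1 [[482.0, 269.0], [482.0, 264.0], [538.0, 267.0], [538.0, 272.0]]
top pan 193 z 47.6 [ 492.2 -276.6] [102.3   6. ] 14.7 [[442.0, -287.0], [443.0, -292.0], [542.0, -267.0], [541.0, -261.0]]
top plug 168 [527.47994477  42.97305857 129.77601017] [[324.44259568 300.91277903]]
scene deck 7447 z 49.2 [590.7 -25.4] [210.7 299.4] 5.1 [[473.0, 114.0], [499.0, -184.0], [709.0, -165.0], [682.0, 133.0]]
scene head 3506 z 204.2 [611.6  51.3] [152.3 137.9] 4.5 [[530.0, 114.0], [541.0, -23.0], [693.0, -12.0], [682.0, 126.0]]
scene cup 605 z 244.3 [615.6  54.6] [81.6 60.9] 83.9 [[581.0, 17.0], [642.0, 11.0], [650.0, 92.0], [590.0, 98.0]]
scene knob bar 123 z 96.6 [ 548.5 -114.5] [42.1 13.1] 1.7 [[527.0, -109.0], [528.0, -122.0], [570.0, -120.0], [569.0, -107.0]]
scene tray 3824 z 3.8 [514.1 339.5] [174.2 146.6] 2.2 [[424.0, 409.0], [430.0, 263.0], [604.0, 270.0], [598.0, 416.0]]
scene tray rim 40 z 18.1 [529.  395.7] [32.7  5.9] 0.5 [[513.0, 399.0], [513.0, 393.0], [545.0, 393.0], [545.0, 399.0]]
scene pan 344 z 47.1 [ 537.  -337.1] [139.7  74.5] 60.9 [[470.0, -380.0], [535.0, -416.0], [604.0, -294.0], [538.0, -258.0]]
scene plug 0  [[305.26811855 202.05379589]]
```

View pics/wrist0.png

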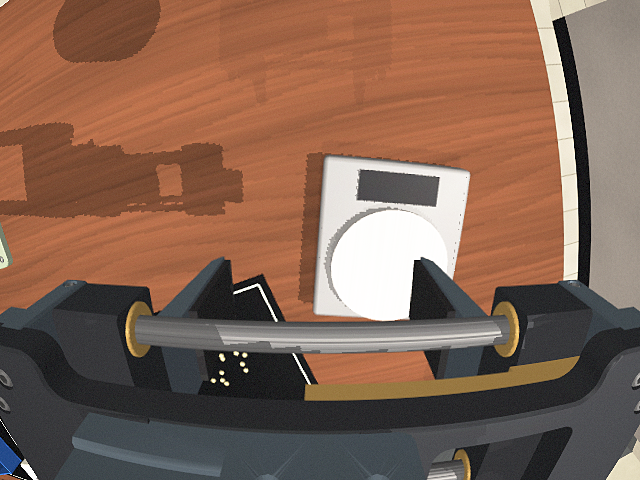

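The scene view shows the meter at about (300,240), the tray right at (468,226) and the pan left at (142,217). In the top view the plug pokes out from under the head at (299,283), the knob is at (387,265) and the tray at (156,278). The wrist view only shows the scale, so I'm moving closer.

Call:
{"op": "send_rows", "data": {
  "steps": [
    [[0,0,0,-0.9,1],[0,0,0,-0.9,1],[0,0,0,-0.82,1],[0,0,0,0,1],[-0.33,-0.69,0,0,1]]
  ]
}}

```text
time_s: 0.57
ee_pos: [142.9, 537.2, 232.1]
ee_rot: [179.8, -0.0, -174.9]
force: [0.5, 0.0, 0.0]
gripper_width: 91.2
gripper_force: 0.0
```

Call:
{"op": "send_rows", "data": {
  "steps": [
    [[-0.33,-0.69,0,0,1],[-0.33,-0.69,0,0,1],[-0.33,-0.69,0,0,1],[-0.33,-0.69,0,0,1],[-0.33,-0.69,0,0,1]]
  ]
}}

```text
time_s: 0.98
ee_pos: [222.7, 401.1, 232.6]
ee_rot: [-180.0, 0.0, -175.1]
force: [0.6, 0.4, -0.0]
gripper_width: 90.9
gripper_force: 0.0
```

Call:
{"op": "send_rows", "data": {
  "steps": [
    [[-0.33,-0.69,0,0,1],[-0.33,-0.69,0,0,1],[-0.33,-0.69,0,0,1],[-0.33,-0.69,0,0,1],[-0.33,-0.69,0,0,1]]
  ]
}}

```text
time_s: 1.4
ee_pos: [300.6, 269.4, 232.8]
ee_rot: [180.0, 0.0, -175.1]
force: [0.8, 0.4, -0.1]
gripper_width: 90.8
gripper_force: 0.0
```

Call:
{"op": "send_rows", "data": {
  "steps": [
    [[-0.33,-0.69,0,0,1],[-0.33,-0.69,0,0,1],[-0.33,-0.69,0,0,1],[-0.33,-0.69,0,0,1],[-0.33,-0.69,0,0,1]]
  ]
}}

```text
time_s: 1.82
ee_pos: [378.6, 137.8, 232.8]
ee_rot: [180.0, 0.0, -175.1]
force: [0.7, 0.7, -0.3]
gripper_width: 91.2
gripper_force: 0.0
```

Call:
{"op": "send_rows", "data": {
  "steps": [
    [[-0.33,-0.69,0,0,1],[-0.33,-0.69,0,0,1],[-0.33,-0.69,0,0,1],[-0.33,-0.69,0,0,1],[0,0,0,0,1]]
  ]
}}

```text
time_s: 2.23
ee_pos: [443.0, 30.3, 232.7]
ee_rot: [-179.9, 0.1, -175.3]
force: [0.6, -0.0, 0.0]
gripper_width: 91.3
gripper_force: 0.0
```

Run:
```python
from workcell import env
import cv2,numpy as np
s=env.state(); print(s["time_s"],s["ee_pos"],s["ee_rot"],s["qpos"],s["force"])
f=env.grab_frame("wrist"); np.savez("pics/wrist1.npz",**f)
cv2.imwrite("pics/wrist1.png",f["pixels"][:,:,::-1])
```

```text
2.2333 [442.99811608  30.28176449 232.67756852] [-1.79874518e+02  1.01209096e-01 -1.75317479e+02] [  2.5131528    6.38314025 105.51314853  -0.13110939  67.99787683
 -92.12025069] [ 0.62873635 -0.00155274  0.04781055]
```

View pics/wrist1.png

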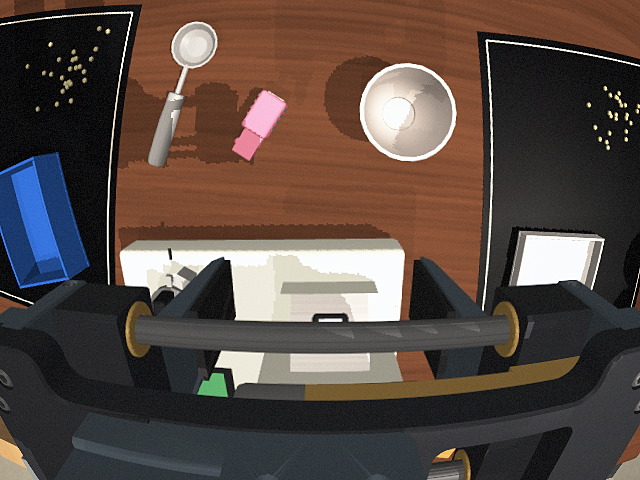

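The wrist view shows the plug's white-labelled end at about (330,320), nearly centred between the fingers, with the knob at (168,280). Next is a check of its position from the wrist and top depths.

Run:
```python
from h import *
f=np.load("pics/wrist1.npz");K=f["intrinsics"];T=f["cam_to_world"];d=f["depth"];v,u=np.mgrid[:480,:640]
a=(u-K[0,2])/K[0,0];b=(v-K[1,2])/K[1,1];t=np.hypot(a,b)+1e-9
P=np.stack([np.tan(t)*a/t*d,np.tan(t)*b/t*d,d],-1);W=P@T[:3,:3].T+T[:3,3]
print(f["pixels"][312:326:3,310:352:3].mean(-1).astype(int)); print(W[312:326:3,310:352:6].round(0).tolist()[1:4])
f=np.load("pics/top0.npz");W2=cloud(f);c=f["pixels"].mean(-1)
m=(abs(W2[...,0]-515)<25)&(abs(W2[...,1]-43)<25)&(W2[...,2]>112)&(W2[...,2]<160)
for q,l in((W,"w"),(W2,"t")):
    m=(abs(q[...,0]-515)<25)&(abs(q[...,1]-43)<25)&(q[...,2]>112)&(q[...,2]<160)
    p=q[m]; print(l,len(p)); 
    if len(p): print(np.percentile(p,[2,50,98],axis=0).round(1)); A=np.c_[p[:,:2],np.ones(len(p))]; print(np.linalg.lstsq(A,p[:,2],rcond=None)[0])
```

```text
[[200 201 218 218 217 220 219 220 216 220 221 166 207 198]
 [214 137  32  27  22  28  23  26  30  21  29  29  47 214]
 [221  16  38  94  89 134 130 134 133 139 147  35  24 230]
 [177  38  39 234 225 225 223 222 222 220 221  32  31 163]
 [ 58  53  58  58  58  56  62  60  61  68  56  57  58  60]]
[[[526.0, 26.0, 90.0], [505.0, 31.0, 126.0], [505.0, 36.0, 126.0], [505.0, 40.0, 126.0], [504.0, 45.0, 127.0], [504.0, 50.0, 127.0], [503.0, 54.0, 127.0]], [[528.0, 27.0, 91.0], [506.0, 31.0, 129.0], [506.0, 36.0, 128.0], [506.0, 40.0, 129.0], [506.0, 45.0, 128.0], [505.0, 50.0, 129.0], [505.0, 54.0, 128.0]], [[530.0, 27.0, 93.0], [509.0, 31.0, 129.0], [508.0, 36.0, 130.0], [507.0, 40.0, 131.0], [508.0, 45.0, 130.0], [507.0, 50.0, 131.0], [507.0, 55.0, 129.0]]]
w 321
[[502.5  28.  123.9]
 [505.6  41.8 127.6]
 [509.3  55.4 130.5]]
[ 5.36615578e-01  5.32118191e-02 -1.45960914e+02]
t 345
[[503.9  28.1 116.2]
 [520.3  41.7 131.7]
 [537.1  56.8 139.3]]
[-3.08707113e-01  8.99931783e-03  2.90784869e+02]
```

Call:
{"op": "send_rows", "data": {
  "steps": [
    [[-0.55,0.05,0,-0.06,1],[-0.55,0.05,0,0,1],[-0.55,0.05,0,0,1],[0,0,0,0,1],[0,0,0,0,1]]
  ]
}}

```text
time_s: 2.7
ee_pos: [505.5, 47.1, 232.2]
ee_rot: [180.0, -0.1, -174.5]
force: [-0.1, -1.4, -0.4]
gripper_width: 91.4
gripper_force: 0.0
```

Call:
{"op": "send_rows", "data": {
  "steps": [
    [[0,0,0.4,0,0.7],[0,0,0.5,0,0.7],[0,0,0.5,0,0.7],[0,0,0.5,0,0.7],[0,0,0,0,0.7]]
  ]
}}

```text
time_s: 3.12
ee_pos: [501.6, 46.4, 153.5]
ee_rot: [180.0, -0.5, -174.5]
force: [-0.7, 0.5, -0.2]
gripper_width: 64.1
gripper_force: 0.0
```

Call:
{"op": "send_rows", "data": {
  "steps": [
    [[0,0,0,0,0.7],[0,0,0,0,0.7]]
  ]
}}

```text
time_s: 3.28
ee_pos: [505.8, 46.4, 157.9]
ee_rot: [180.0, 0.1, -174.5]
force: [0.1, 1.0, -0.0]
gripper_width: 63.5
gripper_force: 0.0
```

Call:
{"op": "send_rows", "data": {
  "steps": [
    [[-0.11,-0.07,0,0.05,0.7],[-0.11,-0.06,0.06,0,0.6],[0,0,0.1,0,0.6],[0,0,0.1,0,0.6],[0,0,0,0,0.6]]
  ]
}}

```text
time_s: 3.7
ee_pos: [516.3, 41.5, 149.3]
ee_rot: [-180.0, 0.3, -174.9]
force: [-5.3, -0.5, 17.7]
gripper_width: 54.3
gripper_force: 8.8
```

Call:
{"op": "send_rows", "data": {
  "steps": [
    [[0,0,0,0,0.6],[0,0,0,0,0.6]]
  ]
}}

```text
time_s: 3.87
ee_pos: [516.3, 41.5, 149.3]
ee_rot: [-180.0, 0.3, -174.9]
force: [-5.1, -0.4, 17.0]
gripper_width: 54.2
gripper_force: 8.4
```

Call:
{"op": "send_rows", "data": {
  "steps": [
    [[0,0,-0.1,0,0.6],[0.13,0,0,0,0.6],[0,0,0,0,0.6],[0,0,0.05,0,0.6],[0,0,0,0,0.6]]
  ]
}}

```text
time_s: 4.28
ee_pos: [509.2, 41.2, 147.4]
ee_rot: [180.0, -0.1, -174.9]
force: [-0.8, 0.6, -0.8]
gripper_width: 54.6
gripper_force: 0.0
```

Call:
{"op": "send_rows", "data": {
  "steps": [
    [[0,0,0.05,0,0.6],[0,0,0,0,0.6],[0,0,0,0,0.6]]
  ]
}}

```text
time_s: 4.53
ee_pos: [509.6, 41.2, 145.9]
ee_rot: [180.0, -0.0, -174.9]
force: [0.7, 0.0, 0.6]
gripper_width: 54.8
gripper_force: 0.0
```

Call:
{"op": "send_rows", "data": {
  "steps": [
    [[0,0,0,0,0.4],[0,0,0,0,0.3],[0,0,0,0,0.2],[0,0,0,0,0.1],[0,0,0,0,0]]
  ],
  "squeeze": 45
}}

```text
time_s: 4.95
ee_pos: [509.8, 41.3, 146.4]
ee_rot: [180.0, 0.0, -174.9]
force: [0.2, 0.3, 1.4]
gripper_width: 27.3
gripper_force: 45.0
```

Call:
{"op": "send_rows", "data": {
  "steps": [
    [[0,0,0,0,0],[0,0,0,0,0],[0,0,0,0,0],[0,0,0,0,0]]
  ]
}}

```text
time_s: 5.28
ee_pos: [509.8, 41.3, 146.4]
ee_rot: [180.0, 0.0, -174.9]
force: [0.4, 0.3, 0.4]
gripper_width: 27.5
gripper_force: 45.0
```

Call:
{"op": "send_rows", "data": {
  "steps": [
    [[0.057,0,-0.082,0,0],[0.057,0,-0.082,0,0],[0.057,0,-0.082,0,0],[0,0,0,0,0],[0,0,0,0,0]]
  ]
}}

```text
time_s: 5.7
ee_pos: [502.5, 40.9, 156.7]
ee_rot: [180.0, -0.0, -174.9]
force: [1.0, -0.6, -0.7]
gripper_width: 27.3
gripper_force: 45.0
```

Run:
```python
from workcell import env
s=env.state(); print(s["ee_pos"],s["force"],s["torque"])
```

```text
[502.53541297  40.91820175 156.67690118] [ 0.97027014 -0.60150866 -0.67140834] [-0.07088063  0.08045105  0.01234877]
```

Call:
{"op": "send_rows", "data": {
  "steps": [
    [[0.086,0,-0.123,0,0],[0.086,0,-0.123,0,0],[0.086,0,-0.123,0,0],[0.086,0,-0.123,0,0],[0,0,0,0,0]]
  ]
}}

```text
time_s: 6.12
ee_pos: [488.8, 39.4, 177.1]
ee_rot: [180.0, 0.1, -174.9]
force: [0.4, -0.2, -2.1]
gripper_width: 27.3
gripper_force: 45.0
```

Call:
{"op": "send_rows", "data": {
  "steps": [
    [[0.3,0,-0.3,0,0],[0.3,0,-0.3,0,0],[0.3,0,-0.3,0,0],[0.3,0,-0.3,0,0],[0,0,0,0,0]]
  ]
}}

```text
time_s: 6.53
ee_pos: [440.6, 35.0, 225.9]
ee_rot: [-180.0, 0.2, -174.9]
force: [-0.3, -0.1, -0.4]
gripper_width: 27.4
gripper_force: 45.0
```

Run:
```python
from workcell import env
import cv2,numpy as np
s=env.state(); print(s["time_s"],s["ee_pos"],s["force"],s["torque"],s["gripper_width"])
f=env.grab_frame("scene"); np.savez("pics/scene2.npz",**f)
g=env.grab_frame("top"); np.savez("pics/top2.npz",**g)
w=env.grab_frame("wrist")
a=cv2.resize(f["pixels"][100:290,200:450],None,fx=1.6,fy=1.6);b=cv2.resize(g["pixels"][150:400,200:450],None,fx=1.6,fy=1.6)
c=w["pixels"][200:420,200:450]
im=np.zeros((600,800,3),np.uint8);im[:304,:400]=a[:304,:400];im[:400,400:800]=b;im[310:530,:250]=c
cv2.imwrite("pics/m2.png",im[:,:,::-1])
```

```text
6.5333 [440.55874825  35.03314892 225.86524588] [-0.3160364  -0.05947069 -0.38441805] [0.00346687 0.02946752 0.02460639] 27.369106222806302
```

View pics/m2.png

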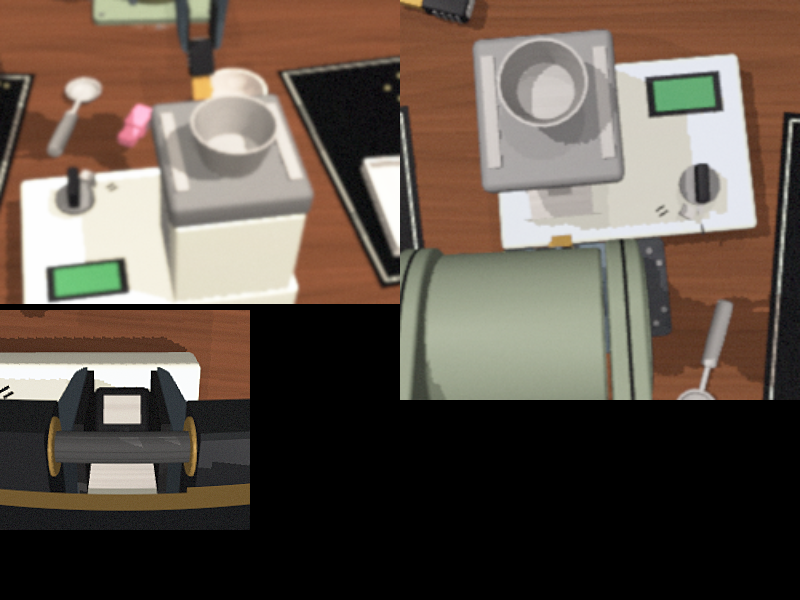

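The plug is out. The scene crop shows it in the fingers at (200,60), with the brass blade pointing down and away at (203,88). Next: measure the blade, the tilt and the tray.

Run:
```python
from h import *
for n in("scene2","top2"):
    f=np.load(f"pics/{n}.npz");W=cloud(f);c=f["pixels"].astype(int)
    br=(c[...,0]-c[...,2]>70)&(c[...,1]-c[...,2]>45)&(W[...,2]>120)&(W[...,2]<240)&(abs(W[...,1]-35)<30)&(W[...,0]>420)&(W[...,0]<540)
    p=W[br];print(n,"brass",len(p),np.percentile(p,[5,50,95],axis=0).round(1).tolist())
    b=(c.max(-1)<70)&(W[...,2]>150)&(W[...,2]<225)&(abs(W[...,1]-35)<16)&(W[...,0]>420)&(W[...,0]<500)
    p=W[b];print("black",len(p),np.percentile(p,[5,50,95],axis=0).round(1).tolist() if len(p) else "")
for n in("scene0","top0"):
    f=np.load(f"pics/{n}.npz");W=cloud(f);c=f["pixels"].astype(int)
    for lo,hi,l in((1,8,"floor"),(13,24,"rim")):
        m=(c.min(-1)>120)&(W[...,2]>lo)&(W[...,2]<hi)&(W[...,0]>430)&(W[...,0]<620)&(W[...,1]>255)&(W[...,1]<420)
        p=W[m];th=np.radians(2.5);q=p[:,:2]@np.array([[np.cos(th),-np.sin(th)],[np.sin(th),np.cos(th)]])
        # q: coords in frame yawed by +2.5deg
        print(n,l,len(p),np.percentile(q,[1,5,50,95,99],axis=0).round(1).tolist(), np.median(p[:,2]))
```

```text
scene2 brass 165 [[472.5, 28.0, 161.4], [480.2, 37.3, 170.9], [486.5, 46.6, 180.8]]
black 350 [[450.8, 23.1, 189.4], [463.2, 35.8, 205.2], [474.6, 49.0, 218.5]]
top2 brass 78 [[477.5, 29.5, 161.4], [480.7, 38.8, 167.9], [485.5, 48.5, 174.5]]
black 6 [[474.7, 28.8, 186.8], [474.8, 31.7, 189.5], [475.9, 34.3, 191.6]]
scene0 floor 2768 [[466.2, 245.3], [470.3, 259.2], [538.6, 313.3], [600.1, 368.0], [614.3, 371.6]] 3.4130299674307594
scene0 rim 729 [[464.8, 244.0], [466.0, 244.7], [551.1, 312.2], [614.4, 373.0], [615.1, 374.4]] 17.758283313277275
top0 floor 4004 [[468.3, 253.7], [473.9, 258.3], [537.8, 312.8], [603.7, 367.0], [609.2, 370.8]] 3.330222285350885
top0 rim 602 [[463.2, 243.9], [463.9, 244.5], [539.5, 309.0], [611.7, 372.6], [612.8, 373.4]] 18.953696882747522
```

Call:
{"op": "send_rows", "data": {
  "steps": [
    [[-0.066,0.73,0,0,0],[-0.066,0.73,0,0,0],[-0.066,0.73,0,0,0],[-0.066,0.73,0,0,0],[-0.066,0.73,0,0,0]]
  ]
}}

```text
time_s: 7.1
ee_pos: [441.7, 183.2, 222.7]
ee_rot: [-180.0, -0.1, -174.9]
force: [0.6, -0.3, -0.3]
gripper_width: 27.3
gripper_force: 45.0
```

Call:
{"op": "send_rows", "data": {
  "steps": [
    [[-0.066,0.73,0,0,0],[-0.066,0.73,0,0,0],[-0.066,0.73,0,0,0],[-0.066,0.73,0,0,0],[-0.066,0.73,0,0,0]]
  ]
}}

```text
time_s: 7.52
ee_pos: [441.6, 330.1, 222.4]
ee_rot: [-179.9, -0.1, -174.8]
force: [0.5, 0.4, -1.1]
gripper_width: 27.4
gripper_force: 45.0
```

Call:
{"op": "send_rows", "data": {
  "steps": [
    [[-0.4,-0.035,0.4,0,0],[-0.4,-0.035,0.5,0,0],[-0.4,-0.035,0.6,0,0],[-0.4,-0.035,0.6,0,0],[-0.38,-0.035,0.6,0,0]]
  ]
}}

```text
time_s: 7.93
ee_pos: [521.9, 328.7, 113.1]
ee_rot: [-180.0, -0.1, -174.8]
force: [0.6, 0.6, -1.5]
gripper_width: 27.6
gripper_force: 45.0
```

Call:
{"op": "send_rows", "data": {
  "steps": [
    [[0,0,0.3,0,0],[0,0,0,0,0],[0,0,0,0,0]]
  ]
}}

```text
time_s: 8.18
ee_pos: [520.7, 328.2, 102.0]
ee_rot: [-179.9, -0.2, -174.9]
force: [0.5, -0.4, 0.2]
gripper_width: 27.2
gripper_force: 45.0
```

Run:
```python
from workcell import env
from h import *
s=env.state(); print(s["time_s"],s["ee_pos"],s["ee_rot"],s["force"],s["torque"],s["gripper_width"])
f=env.grab_frame("scene"); np.savez("pics/scene3.npz",**f)
W=cloud(f);c=f["pixels"].astype(int)
br=(c[...,0]-c[...,2]>70)&(c[...,1]-c[...,2]>45)&(W[...,2]>10)&(W[...,2]<100)&(abs(W[...,1]-330)<40)&(abs(W[...,0]-545)<50)
p=W[br];print("brass",len(p),np.percentile(p,[5,50,95],axis=0).round(1).tolist())
```

```text
8.1833 [520.69785961 328.21982324 102.01008011] [-179.92148325   -0.18278107 -174.86329662] [ 0.53637464 -0.42504926  0.17269831] [ 0.02403952  0.03535274 -0.08380939] 27.17471771954191
brass 128 [[552.8, 320.5, 38.1], [559.0, 328.5, 47.5], [565.4, 338.5, 56.4]]
```

Call:
{"op": "send_rows", "data": {
  "steps": [
    [[0,0,0.25,0,0],[0,0,0.25,0,0],[0,0,0.05,0,0],[0,0,0,0,0],[0,0,0,0,0]]
  ]
}}

```text
time_s: 8.65
ee_pos: [520.9, 328.5, 81.9]
ee_rot: [180.0, 0.0, -174.8]
force: [0.6, -0.3, 0.5]
gripper_width: 27.2
gripper_force: 45.0
```

Call:
{"op": "send_rows", "data": {
  "steps": [
    [[0,0,0.05,0,0],[0,0,0,0,0],[0,0,0,0,0]]
  ]
}}

```text
time_s: 8.9
ee_pos: [521.2, 328.5, 80.1]
ee_rot: [180.0, 0.0, -174.9]
force: [-0.4, 0.2, 0.0]
gripper_width: 27.7
gripper_force: 45.0
```

Call:
{"op": "send_rows", "data": {
  "steps": [
    [[0,0,0.04,0,0],[0,0,0,0,0],[0,0,0,0,0]]
  ]
}}

```text
time_s: 9.15
ee_pos: [521.0, 328.4, 78.2]
ee_rot: [180.0, -0.0, -174.9]
force: [0.1, 0.1, 0.1]
gripper_width: 27.5
gripper_force: 45.0
```

Call:
{"op": "send_rows", "data": {
  "steps": [
    [[0,0,0.04,0,0],[0,0,0,0,0],[0,0,0,0,0]]
  ]
}}

```text
time_s: 9.4
ee_pos: [521.0, 328.4, 76.6]
ee_rot: [-180.0, -0.0, -174.9]
force: [-0.1, -0.2, -0.6]
gripper_width: 27.2
gripper_force: 45.0
```

Call:
{"op": "send_rows", "data": {
  "steps": [
    [[0,0,0.03,0,0],[0,0,0,0,0],[0,0,0,0,0]]
  ]
}}

```text
time_s: 9.65
ee_pos: [521.1, 328.5, 75.5]
ee_rot: [180.0, 0.0, -174.9]
force: [0.7, -0.8, -0.2]
gripper_width: 27.3
gripper_force: 45.0
```

Call:
{"op": "send_rows", "data": {
  "steps": [
    [[0,0,0.03,0,0],[0,0,0,0,0],[0,0,0,0,0]]
  ]
}}

```text
time_s: 9.9
ee_pos: [521.1, 328.6, 75.0]
ee_rot: [180.0, 0.0, -174.9]
force: [-1.4, 0.3, 4.8]
gripper_width: 27.3
gripper_force: 45.0
```

Call:
{"op": "send_rows", "data": {
  "steps": [
    [[0,0,0,0,0],[0,0,0,0,0],[0.06,0,0.04,0,0],[0.06,0,0.04,0,0],[0,0,0,0,0]]
  ],
  "squeeze": 6
}}

```text
time_s: 10.32
ee_pos: [515.6, 328.1, 70.9]
ee_rot: [180.0, -0.1, -174.9]
force: [-2.1, -0.2, 3.8]
gripper_width: 27.8
gripper_force: 6.0
```

Call:
{"op": "send_rows", "data": {
  "steps": [
    [[0.08,0,0.055,0,0],[0.08,0,0.055,0,0],[0.07,0,0.055,0,0],[0,0,0,0,0],[0,0,0,0,0]]
  ]
}}

```text
time_s: 10.73
ee_pos: [506.8, 326.8, 63.8]
ee_rot: [-180.0, -0.0, -174.8]
force: [0.5, 0.5, 0.1]
gripper_width: 27.9
gripper_force: 6.0
```

Run:
```python
from workcell import env
from h import *
s=env.state(); print(s["time_s"],s["ee_pos"],s["ee_rot"],s["force"],s["torque"],s["gripper_width"])
f=env.grab_frame("scene"); np.savez("pics/scene4.npz",**f)
cv2.imwrite("pics/s4.png",cv2.resize(f["pixels"][100:300,400:580],None,fx=3,fy=3)[:,:,::-1])
W=cloud(f);c=f["pixels"].astype(int)
br=(c[...,0]-c[...,2]>70)&(c[...,1]-c[...,2]>45)&(W[...,2]>3)&(W[...,2]<100)&(abs(W[...,1]-330)<40)&(abs(W[...,0]-545)<50)
p=W[br];print("brass",len(p),np.percentile(p,[5,50,95],axis=0).round(1).tolist())
```

```text
10.7333 [506.8185157  326.83873113  63.83827194] [-1.79955512e+02 -4.72917759e-02 -1.74842205e+02] [0.52073317 0.52087967 0.0706519 ] [ 0.02167366  0.05638725 -0.0124168 ] 27.88402741686971
brass 138 [[546.3, 319.6, 13.7], [554.3, 327.9, 20.9], [563.7, 337.7, 30.3]]
```

View pics/s4.png

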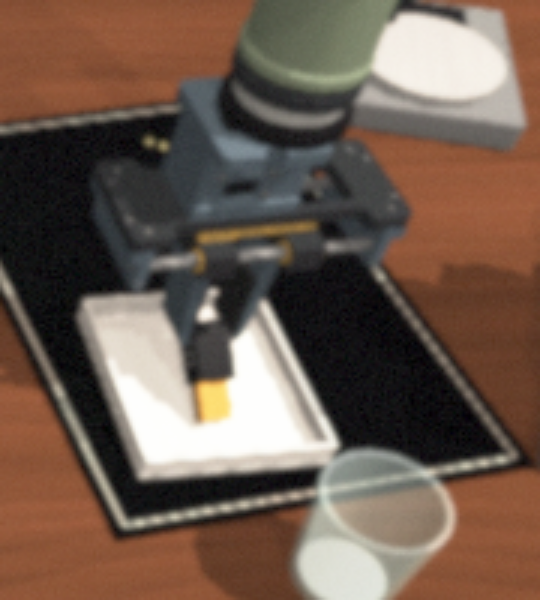

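The crop shows the plug's blade resting on the tray floor at (213,400), leaning further over as planned. I'm carrying on with the arc.

Call:
{"op": "send_rows", "data": {
  "steps": [
    [[0.07,0,0.08,0,0],[0.07,0,0.08,0,0],[0.07,0,0.08,0,0],[0.065,0,0.08,0,0],[0,0,0,0,0]]
  ]
}}

```text
time_s: 11.2
ee_pos: [495.1, 325.8, 50.8]
ee_rot: [-180.0, -0.1, -174.8]
force: [-0.3, -0.2, 0.2]
gripper_width: 27.9
gripper_force: 6.0
```

Call:
{"op": "send_rows", "data": {
  "steps": [
    [[0.04,0,0.075,0,0],[0.04,0,0.075,0,0],[0.04,0,0.075,0,0],[0.04,0,0.075,0,0],[0,0,0,0,0]]
  ]
}}

```text
time_s: 11.62
ee_pos: [489.2, 325.5, 39.1]
ee_rot: [-180.0, -0.1, -174.9]
force: [-0.5, -1.1, 1.2]
gripper_width: 27.9
gripper_force: 6.0
```

```bash
cat > b.py <<'E'
from workcell import env
from h import *
s=env.state(); print(s["time_s"],s["ee_pos"],s["ee_rot"],s["force"],s["gripper_width"])
f=env.grab_frame("scene"); np.savez("pics/scene5.npz",**f)
W=cloud(f);c=f["pixels"].astype(int)
br=(c[...,0]-c[...,2]>70)&(c[...,1]-c[...,2]>45)&(W[...,2]>3)&(W[...,2]<100)&(abs(W[...,1]-330)<40)&(abs(W[...,0]-545)<50)
p=W[br];print("brass",len(p),np.percentile(p,[5,50,95],axis=0).round(1).tolist())
A=np.c_[p[:,:2],np.ones(len(p))];print("fit",np.linalg.lstsq(A,p[:,2],rcond=None)[0].round(3))
br=(c.max(-1)<70)&(W[...,2]>3)&(W[...,2]<100)&(abs(W[...,1]-328)<12)&(abs(W[...,0]-515)<40)
p=W[br];print("black",len(p),np.percentile(p,[5,50,95],axis=0).round(1).tolist() if len(p) else "")
E
python3 b.py
```

```text
11.6167 [489.22438458 325.45642963  39.05234422] [-1.79984073e+02 -5.25503408e-02 -1.74851138e+02] [-0.50750481 -1.10489408  1.17297301] 27.865949419918024
brass 138 [[534.8, 318.7, 13.9], [546.9, 327.1, 18.8], [560.2, 337.2, 22.5]]
fit [-2.04000e-01  6.70000e-02  1.08457e+02]
black 211 [[480.4, 316.6, 26.1], [510.8, 329.6, 30.3], [532.1, 339.7, 52.5]]
```

Call:
{"op": "send_rows", "data": {
  "steps": [
    [[0.03,0,0.05,0,0],[0.03,0,0.05,0,0],[0.025,0,0.05,0,0],[0.025,0,0.05,0,0],[0,0,0,0,0]]
  ]
}}

```text
time_s: 12.08
ee_pos: [486.2, 325.4, 32.3]
ee_rot: [180.0, 0.1, -174.8]
force: [1.3, -0.1, 3.4]
gripper_width: 28.2
gripper_force: 6.0
```

```bash
python3 b.py
```

```text
12.0833 [486.21099919 325.35684855  32.26101106] [ 1.79973914e+02  1.29437042e-01 -1.74832181e+02] [ 1.32886134 -0.14868003  3.36052917] 28.17472367275246
brass 134 [[532.1, 319.1, 16.3], [545.9, 327.7, 21.0], [558.7, 337.6, 23.1]]
fit [-0.066  0.057 37.904]
black 180 [[479.8, 317.2, 24.1], [508.0, 330.0, 27.5], [529.1, 339.8, 49.7]]
```

Call:
{"op": "send_rows", "data": {
  "steps": [
    [[0,0,0,0,0.33],[0,0,0,0,0.36],[0,0,0,0,0.45],[0,0,0,0,0.55],[0,0,0,0,0.55]]
  ]
}}

```text
time_s: 12.55
ee_pos: [485.2, 325.1, 31.4]
ee_rot: [-180.0, -0.0, -174.9]
force: [-0.1, 0.1, 1.0]
gripper_width: 49.1
gripper_force: 0.0
```

Call:
{"op": "send_rows", "data": {
  "steps": [
    [[0,0,-0.2,0,0.55],[0,0,-0.5,0,0.55],[0,0,-1,0,0.55],[0,0,-1,0,0.55],[0,0,-1,0,0.55]]
  ]
}}

```text
time_s: 12.97
ee_pos: [485.0, 324.9, 181.7]
ee_rot: [-180.0, -0.0, -174.9]
force: [-0.0, 0.0, 0.1]
gripper_width: 49.7
gripper_force: 0.0
```

Call:
{"op": "send_rows", "data": {
  "steps": [
    [[0,0,-1,0,0.55],[0,0,-1,0,0.55],[0.4,0,0,0,0.55],[0.4,0,0,0,0.55],[0,0,0,0,0.55]]
  ]
}}

```text
time_s: 13.38
ee_pos: [451.3, 322.0, 261.4]
ee_rot: [179.9, 0.0, -174.8]
force: [0.2, 0.0, -0.4]
gripper_width: 50.1
gripper_force: 0.0
```

```bash
python3 b.py; python3 -c "
from h import *
f=np.load('pics/scene5.npz');cv2.imwrite('pics/s5.png',cv2.resize(f['pixels'][100:300,380:580],None,fx=2.5,fy=2.5)[:,:,::-1])"
```

```text
13.3833 [451.31300137 321.99152402 261.4274954 ] [ 1.79942250e+02  9.98020683e-03 -1.74809331e+02] [ 0.2332983   0.02106223 -0.38651635] 50.094059046217524
brass 136 [[532.1, 319.0, 15.1], [546.9, 327.4, 21.0], [558.6, 336.9, 23.3]]
fit [-0.089  0.063 48.557]
black 132 [[500.2, 316.4, 23.8], [515.5, 324.9, 26.9], [529.4, 334.8, 29.1]]
```

View pics/s5.png

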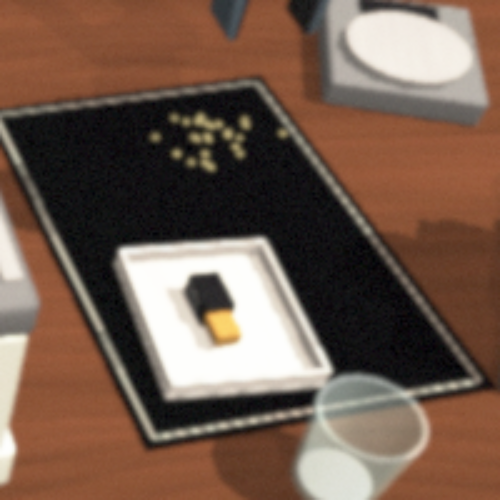

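The plug lies on its side in the tray, at crop pixel (213,305), and the tray has not moved. Before the knob, I'm mapping heights around it for obstacles the fingers might sweep into.

Run:
```python
from h import *
th=np.radians(5.1);Rm=np.array([[np.cos(th),-np.sin(th)],[np.sin(th),np.cos(th)]])
for n in("top2","scene5"):
    f=np.load(f"pics/{n}.npz");W=cloud(f)
    q=(W[...,:2]-[574.5,-27.4])@Rm-[-35,-85]; z=W[...,2]
    m=(abs(q)<55).all(-1)
    g=np.zeros((11,11))
    for a,b,c in zip(q[...,0][m],q[...,1][m],z[m]):
        i=int((a+55)//10);j=int((b+55)//10);g[i,j]=max(g[i,j],c)
    print(n,"rows x -50..50, cols y -50..50");print(g.round(0).astype(int))
    k=m&(abs(z-97)<4); r=cv2.minAreaRect(q[k].astype(np.float32)); print("bar",r,np.median(z[k]),q[k].mean(0))
    p=q[k]-q[k].mean(0);u,s,v=np.linalg.svd(p,full_matrices=False);print("angle",np.degrees(np.arctan(v[0,1]/v[0,0])))
```

```text
top2 rows x -50..50, cols y -50..50
[[ 52  53  52  53  52  51  52  53  53  52  51]
 [ 51  52  52  52  53  65  73  72  52  52  54]
 [ 53  52  52  51  51  69  75  75  71  53  53]
 [ 53  52  52  71  71 100  98  74  52  52  53]
 [ 51  52  52  71  99 101  97  72  52  53  51]
 [ 52  51  52  71  97  99  96  71  52  52  52]
 [ 51  52  55  71  99 100  99  72  54  52  52]
 [ 53  52  52  69  98  99  94  68  52  51  52]
 [ 53  53  52  51  52  52  53  53  53  52  52]
 [ 52  51  52  51  53  52  53  51  51  51  52]
 [ 51  53  52  53  51  52  51  51  51  53  52]]
bar ((-0.9680862426757812, -0.18267345428466797), (14.06479263305664, 42.9653434753418), 86.6925048828125) 96.54419089874284 [-1.29981995  0.08464774]
angle -4.021855079097787
scene5 rows x -50..50, cols y -50..50
[[ 51  50  51  51  52   0   0   0  50  51  51]
 [ 52  52  51  50  51   0  70  71  51  51  51]
 [ 50  52  53  50   0   0  73  73  72  51  52]
 [ 51  51  52  68  70  99  97  73  50  53  51]
 [ 51  51  51  72  96  99  98  71  51  51  52]
 [ 51  51  51  71  96 100  98  72  51  52  51]
 [ 52  51  52  72  96  99  98  70  50  50  51]
 [ 51  52  52  70  97  99  97  70  51  51  51]
 [ 52  51  52  51  51  69  65  52  51  51  52]
 [ 51  52  52  51  53  51  50  51  51  51  51]
 [ 51  51  51  52  51  51  51  51  51  51  51]]
bar ((2.8614025115966797, 0.5463552474975586), (13.055728912353516, 43.79437255859375), 86.66547393798828) 96.29713553556911 [3.13901866 0.57353128]
angle -3.5803525578471516
```

Call:
{"op": "send_rows", "data": {
  "steps": [
    [[0.081,-0.9,0,0,0.8],[0.081,-0.9,0,0,0.8],[0.081,-0.9,0,0,0.8],[0.081,-0.9,0,0,0.8],[0.081,-0.9,0,0,0.8]]
  ]
}}

```text
time_s: 13.85
ee_pos: [453.8, 140.0, 259.5]
ee_rot: [-180.0, 0.0, -174.8]
force: [1.0, -0.4, -0.4]
gripper_width: 73.0
gripper_force: 0.0
```

Call:
{"op": "send_rows", "data": {
  "steps": [
    [[0.081,-0.9,0,0,0.8],[0.081,-0.9,0,0,0.8],[0.081,-0.9,0,0,0.8],[0.081,-0.9,0,0,0.8],[0.081,-0.9,0,0,0.8]]
  ]
}}

```text
time_s: 14.27
ee_pos: [453.7, -41.2, 259.6]
ee_rot: [-180.0, 0.0, -174.9]
force: [1.4, -0.3, -0.8]
gripper_width: 72.5
gripper_force: 0.0
```

Call:
{"op": "send_rows", "data": {
  "steps": [
    [[0.081,-0.9,0,0,0.8],[0.081,-0.9,0,0,0.8],[0,0,0,0.9,0.8],[0,0,0,0.9,0.8],[0,0,0,0.9,0.8]]
  ]
}}

```text
time_s: 14.68
ee_pos: [453.8, -112.9, 259.3]
ee_rot: [-180.0, -0.0, 166.1]
force: [-0.8, 0.8, -0.2]
gripper_width: 72.9
gripper_force: 0.0
```

Call:
{"op": "send_rows", "data": {
  "steps": [
    [[0,0,0,0.9,0.8],[0,0,0,0.9,0.8],[0,0,0,0.9,0.8],[0,0,0,0.9,0.8],[0,0,0,0.9,0.8]]
  ]
}}

```text
time_s: 15.1
ee_pos: [454.0, -111.9, 259.4]
ee_rot: [-180.0, -0.0, 135.3]
force: [-0.9, 0.6, 0.5]
gripper_width: 73.0
gripper_force: 0.0
```

Call:
{"op": "send_rows", "data": {
  "steps": [
    [[0,0,0,0.9,0.8],[0,0,0,0.9,0.8],[0,0,0,0.9,0.8],[0,0,0,0.9,0.8],[0,0,0,0.9,0.8]]
  ]
}}

```text
time_s: 15.52
ee_pos: [454.0, -111.9, 259.4]
ee_rot: [-180.0, -0.0, 104.4]
force: [0.0, 0.1, -0.5]
gripper_width: 73.0
gripper_force: 0.0
```

Call:
{"op": "send_rows", "data": {
  "steps": [
    [[0,0,0,0.9,0.8],[0,0,0,0.9,0.8],[0,0,0,0.16,0.8],[0,0,0,0,0.8],[0,0,0,0,0.8]]
  ]
}}

```text
time_s: 15.93
ee_pos: [453.7, -111.6, 259.5]
ee_rot: [-180.0, -0.0, 91.3]
force: [0.0, -0.1, 0.2]
gripper_width: 73.0
gripper_force: 0.0
```

Call:
{"op": "send_rows", "data": {
  "steps": [
    [[-0.05,0.78,0,0,0.8],[-0.05,0.78,0,0,0.8],[-0.045,0.79,0,0,0.8],[0,0,0.3,0,0.8],[0,0,0.7,0,0.8]]
  ]
}}

```text
time_s: 16.35
ee_pos: [551.7, -115.9, 221.9]
ee_rot: [179.5, 0.1, 91.4]
force: [0.2, 0.2, -1.0]
gripper_width: 73.2
gripper_force: 0.0
```

Call:
{"op": "send_rows", "data": {
  "steps": [
    [[0,0,0.9,0,0.8],[0,0,0.8,0,0.8],[0,0,0.5,0,0.8],[0,0,0,0,0.8],[0,0,0,0,0.8]]
  ]
}}

```text
time_s: 16.77
ee_pos: [547.4, -115.2, 131.1]
ee_rot: [-179.9, -0.0, 91.3]
force: [0.0, -0.0, 0.9]
gripper_width: 72.9
gripper_force: 0.0
```

Run:
```python
from workcell import env
import cv2,numpy as np
s=env.state(); print(s["time_s"],s["ee_pos"],s["ee_rot"],s["force"])
w=env.grab_frame("wrist")["pixels"]; t=env.grab_frame("scene")["pixels"][150:320,190:400]
im=np.zeros((480,800,3),np.uint8); im[:400,:400]=w[60:460,120:520]; im[:318,400:793]=cv2.resize(t,(393,318))
cv2.imwrite("pics/k1.png",im[:,:,::-1])
```

```text
16.7667 [ 547.44127856 -115.19727878  131.06617737] [-1.79889931e+02 -3.05995491e-02  9.12880593e+01] [ 0.03435217 -0.00116009  0.91734814]
```

View pics/k1.png

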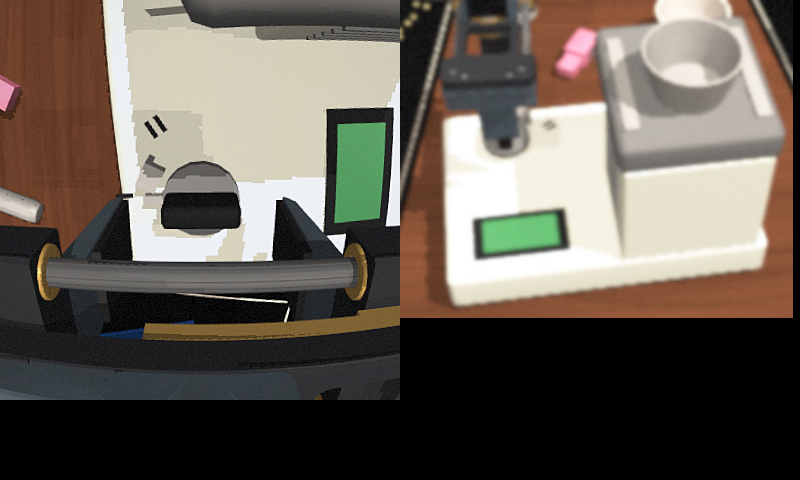

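The wrist crop shows the black bar at (200,210), centred between the fingers and aligned, with the gate to its left at (150,165). I'm descending part way so the tips stay above the gate, then gripping the bar by its ends.

Call:
{"op": "send_rows", "data": {
  "steps": [
    [[0,0,0.25,0,0.8],[0,0,0.25,0,0.8],[0,0,0.14,0,0.8],[0,0,0,0,0.8],[0,0,0,0,0.8]]
  ]
}}

```text
time_s: 17.28
ee_pos: [547.4, -115.1, 105.6]
ee_rot: [-179.9, -0.0, 91.2]
force: [0.3, 0.2, 0.5]
gripper_width: 73.0
gripper_force: 0.0
```

Call:
{"op": "send_rows", "data": {
  "steps": [
    [[0,0,0,0,0.6],[0,0,0,0,0.5],[0,0,0,0,0.4],[0,0,0,0,0.3],[0,0,0,0,0.3]]
  ],
  "squeeze": 35
}}

```text
time_s: 17.7
ee_pos: [547.0, -115.2, 106.2]
ee_rot: [-179.9, -0.0, 91.2]
force: [-0.5, -0.0, 2.7]
gripper_width: 43.6
gripper_force: 35.0
```

Call:
{"op": "send_rows", "data": {
  "steps": [
    [[0,0,0,0,0.3],[0,0,0,0,0.3]]
  ]
}}

```text
time_s: 17.87
ee_pos: [547.1, -115.2, 106.3]
ee_rot: [-179.9, -0.0, 91.2]
force: [-2.2, 0.0, 3.1]
gripper_width: 43.6
gripper_force: 35.0
```

Call:
{"op": "send_rows", "data": {
  "steps": [
    [[0,0,0.06,0,0.3],[0,0,0.06,0,0.3],[0,0,0.06,0,0.3],[0,0,0,0,0.3],[0,0,0,0,0.3]]
  ]
}}

```text
time_s: 18.28
ee_pos: [547.1, -115.2, 99.1]
ee_rot: [-179.9, -0.0, 91.2]
force: [-4.8, 0.1, 9.1]
gripper_width: 43.6
gripper_force: 35.0
```

Call:
{"op": "send_rows", "data": {
  "steps": [
    [[0,0,0.03,0,0.3],[0,0,0,0,0.3],[0,0,0,0,0.3]]
  ]
}}

```text
time_s: 18.53
ee_pos: [547.1, -115.2, 98.3]
ee_rot: [-180.0, -0.0, 91.2]
force: [-4.7, -0.9, 9.7]
gripper_width: 43.7
gripper_force: 35.0
```

Call:
{"op": "send_rows", "data": {
  "steps": [
    [[0,0,0,0.3,0.3],[0,0,0,0.4,0.3],[0,0,0,0.4,0.3],[0,0,0,0.4,0.3],[0,0,0,0,0.3]]
  ]
}}

```text
time_s: 18.95
ee_pos: [547.1, -115.2, 98.3]
ee_rot: [-180.0, 0.0, 80.8]
force: [-5.1, 0.3, 9.3]
gripper_width: 43.4
gripper_force: 35.0
```

```bash
cat > t.py <<'E'
from workcell import env
s=env.state(); print(s["time_s"],s["ee_pos"].round(1),s["ee_rot"].round(1),s["force"].round(1),s["torque"].round(2),s["qpos"].round(0))
E
python3 t.py
```

```text
18.95 [ 547.1 -115.2   98.3] [-180.     0.    80.8] [-5.1  0.3  9.3] [-0.09  0.99 -0.04] [-13.  24. 103.  -0.  54.  -4.]
```

Call:
{"op": "send_rows", "data": {
  "steps": [
    [[0,0,0,0.5,0.3],[0,0,0,0.5,0.3],[0,0,0,0.5,0.3],[0,0,0,0.5,0.3],[0,0,0,0.5,0.3]]
  ]
}}

```text
time_s: 19.37
ee_pos: [547.2, -115.3, 98.3]
ee_rot: [-180.0, 0.0, 63.6]
force: [-5.1, -0.7, 8.5]
gripper_width: 43.5
gripper_force: 35.0
```

Call:
{"op": "send_rows", "data": {
  "steps": [
    [[0,0,0,0.5,0.3],[0,0,0,0.5,0.3],[0,0,0,0.5,0.3],[0,0,0,0.5,0.3],[0,0,0,0,0.3]]
  ]
}}

```text
time_s: 19.78
ee_pos: [547.3, -115.3, 98.3]
ee_rot: [-180.0, 0.0, 49.9]
force: [-4.2, -0.4, 8.4]
gripper_width: 43.6
gripper_force: 35.0
```

```bash
python3 t.py
```

```text
19.7833 [ 547.3 -115.3   98.3] [-180.     0.    49.9] [-4.2 -0.4  8.4] [-0.17  0.98 -0.02] [-13.  24. 103.  -0.  54.  27.]
```

Call:
{"op": "send_rows", "data": {
  "steps": [
    [[0,0,0,0.5,0.3],[0,0,0,0.5,0.3],[0,0,0,0.4,0.3],[0,0,0,0.3,0.3],[0,0,0,0,0.3]]
  ]
}}

```text
time_s: 20.2
ee_pos: [547.3, -115.4, 98.3]
ee_rot: [180.0, 0.0, 38.2]
force: [-4.7, -1.0, 9.0]
gripper_width: 43.4
gripper_force: 35.0
```

```bash
python3 t.py
```

```text
20.2 [ 547.3 -115.4   98.3] [180.    0.   38.2] [-4.7 -1.   9. ] [-0.25  0.97 -0.1 ] [-13.  24. 103.  -0.  54.  39.]
```

Call:
{"op": "send_rows", "data": {
  "steps": [
    [[0,0,0,0.15,0.3],[0,0,0,0.15,0.3],[0,0,0,0,0.3],[0,0,0,0,0.3]]
  ]
}}

```text
time_s: 20.53
ee_pos: [547.3, -115.4, 98.3]
ee_rot: [180.0, 0.0, 36.2]
force: [-4.9, -0.4, 8.0]
gripper_width: 43.9
gripper_force: 35.0
```

```bash
python3 t.py
```

```text
20.5333 [ 547.3 -115.4   98.3] [180.    0.   36.2] [-4.9 -0.4  8. ] [-0.18  0.94 -0.02] [-13.  24. 103.  -0.  54.  41.]
```

Call:
{"op": "send_rows", "data": {
  "steps": [
    [[0,0,0,0.1,0.3],[0,0,0,0.1,0.3],[0,0,0,0,0.3],[0,0,0,0,0.3]]
  ]
}}

```text
time_s: 20.87
ee_pos: [547.3, -115.4, 98.3]
ee_rot: [180.0, 0.0, 34.9]
force: [-4.8, -0.7, 8.8]
gripper_width: 43.4
gripper_force: 35.0
```

```bash
python3 t.py
```

```text
20.8667 [ 547.3 -115.4   98.3] [180.    0.   34.9] [-4.8 -0.7  8.8] [-0.28  1.   -0.09] [-13.  24. 103.  -0.  54.  42.]
```

Call:
{"op": "send_rows", "data": {
  "steps": [
    [[0,0,0,0.1,0.3],[0,0,0,0,0.3],[0,0,0,0,0.3]]
  ]
}}

```text
time_s: 21.12
ee_pos: [547.3, -115.4, 98.3]
ee_rot: [180.0, 0.0, 34.2]
force: [-4.9, -0.0, 8.4]
gripper_width: 43.3
gripper_force: 35.0
```

```bash
python3 t.py
```

```text
21.1167 [ 547.3 -115.4   98.3] [180.    0.   34.2] [-4.9 -0.   8.4] [-0.19  1.01  0.19] [-13.  24. 103.  -0.  54.  43.]
```

Call:
{"op": "send_rows", "data": {
  "steps": [
    [[0,0,-0.07,0,0.3],[0,0,-0.07,0,0.3],[0,0,-0.07,0,0.3],[0,0,0,0,0.3],[0,0,0,0,0.3]]
  ]
}}

```text
time_s: 21.53
ee_pos: [547.3, -115.4, 105.9]
ee_rot: [-180.0, 0.0, 34.2]
force: [-4.0, -1.5, 4.0]
gripper_width: 43.2
gripper_force: 35.0
```

Call:
{"op": "send_rows", "data": {
  "steps": [
    [[0,0,0,0,0.52],[0,0,0,0,0.7],[0,0,0,0,0.7],[0,0,0,0,0.7],[0,0,-0.3,0,0.7]]
  ]
}}

```text
time_s: 21.95
ee_pos: [546.5, -114.8, 116.0]
ee_rot: [-179.8, 0.1, 34.1]
force: [-0.4, -0.2, -0.1]
gripper_width: 63.8
gripper_force: 0.0
```

Call:
{"op": "send_rows", "data": {
  "steps": [
    [[0,0,-0.8,0,0.7],[0,0,-0.9,0,0.7],[0,0,-0.9,0,0.7],[0,0,-0.9,0,0.7],[0,0,-0.5,0,0.7]]
  ]
}}

```text
time_s: 22.37
ee_pos: [549.3, -115.4, 282.6]
ee_rot: [179.7, -0.3, 34.2]
force: [1.1, -0.4, -0.3]
gripper_width: 63.9
gripper_force: 0.0
```

Call:
{"op": "send_rows", "data": {
  "steps": [
    [[-0.55,-0.8,0,0,0.7],[-0.55,-0.8,0,0,0.7],[-0.55,-0.8,0,0,0.7],[-0.55,-0.8,0,0,0.7],[0,0,0,0,0.7]]
  ]
}}

```text
time_s: 22.78
ee_pos: [396.5, -56.6, 277.7]
ee_rot: [-179.8, 0.1, 34.2]
force: [-0.2, 0.2, -0.6]
gripper_width: 63.7
gripper_force: 0.0
```

```bash
python3 t.py
python3 - <<'E'
from workcell import env
from h import *
th=np.radians(5.1);Rm=np.array([[np.cos(th),-np.sin(th)],[np.sin(th),np.cos(th)]])
im=[]
for n in("top","scene"):
    f=env.grab_frame(n);W=cloud(f);im.append(f["pixels"])
    q=(W[...,:2]-[574.5,-27.4])@Rm-[-35,-85]; z=W[...,2]
    k=(abs(q)<40).all(-1)&(abs(z-97)<14)&(z>82); p=q[k]-q[k].mean(0);u,s,v=np.linalg.svd(p,full_matrices=False);print(n,k.sum(),"angle",np.degrees(np.arctan(v[0,1]/v[0,0])),"z",np.median(z[k]))
o=np.zeros((480,800,3),np.uint8);o[:,:400]=im[0][100:400,50:300].repeat(1,0)[:300].copy().__class__ and cv2.resize(im[0][100:400,50:300],(400,480));o[:,400:]=cv2.resize(im[1][120:320,200:366],(400,480))
cv2.imwrite("pics/fin.png",o[:,:,::-1])
E
```

```text
22.7833 [396.5 -56.6 277.7] [-1.798e+02  1.000e-01  3.420e+01] [-0.2  0.2 -0.6] [-0.12  0.18  0.01] [-10.   1. 105.   0.  75.  46.]
top 195 angle -60.00199188225918 z 96.62112348078176
scene 230 angle -60.30238127508918 z 95.29708604560807
```

View pics/fin.png

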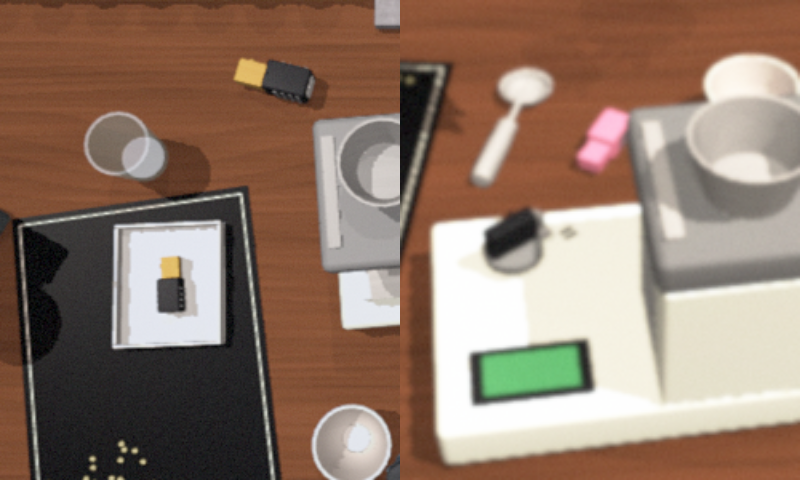

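The left half shows the plug lying in the tray at (171,285). The right half shows the knob bar turned to the double mark at (512,232). It measures -60° at z 96.6, the same height as before the press, so the knob is back up. I'm handing in.

```bash
python3 -c "
from workcell import env
print(env.job_done())"
```

```text
the job is handed in; nothing more can be done
None
```

The job is handed in, with no verdict shown: the plug lies on its side in the tray, and the knob was pressed, turned 60° clockwise to its stop and is back up. The tray was not visibly moved and I kept clear of the pan; while I was lining up on the plug, the gripper briefly touched the meter with about 18 N.

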